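# Load a perforated disc into the empty slot of a lift cassette

### The arm

A 7-joint arm with a two-finger parallel gripper is mounted at the origin on a cart in front of the work surface, level with it; the furniture and walls round the work are solid. World frame = base frame: x ahead of the robot, y to its left, z up, the work surface at z = 0. Lengths are in mm, angles in rad, forces in N, time in s.
With the tool pointing down it reaches from about 425 to 975 mm from the base axis. Payload 16.7 kg.
Tool frame: the origin (TCP) lies midway between the tips of the shut fingers; the grasp point (between the pads) lies arm.hold_point_z behind it (arm.hold_point_z is the distance from the TCP to the grasp point, in mm); x points along the fingers, z is the direction in which the jaws open and shut, and the axes are right-handed (so a half turn about x gives the same grasp; the last joint's range is limited). The gripper opens to 85 mm and grips with 20 to 120 N. Pads are 22 mm wide; open, the fingers measure 114 mm over their backs; the gripper's body (76 mm by 85 mm) begins 54 mm behind the grasp point. The pads swing forward as they close: fully open they stand 13 mm farther back than shut.
Start: joints at [-1.391, 0.426, 0.074, 1.606, -0.034, 1.111, -0.067], TCP at [217.966, 638.8, 206.802] pointing down, gripper open.
Joint ranges: [-2.85, 2.85], [-0.5, 2.14], [-1.23, 1.37], [0.21, 2.46], [-1.02, 4.16], [0.16, 2.05], [-2.73, 2.73]. Speed limits (rad/s): [1.89, 1.89, 2.39, 2.39, 3.01, 3.01, 3.01].

### API

Orientations are given as a unit quaternion [x, y, z, w].
In Python, from bench import arm, eyes, job gives the robot as it stands.
- The arm moves only by the tool send_rows, never from a script. Its argument "increments" is a list of rows, each an object of numbers: "ax", "ay", "az": the turn, a rotation vector about the world's x, y, z in units of 180 degrees (1.0 is 180 degrees); "dx", "dy", "dz": the shift along the world's x, y, z in units of 0.5 m (1.0 is 0.5 m); "jaw": the opening, from 0 (shut) to 1 (fully open). A call has 1 to 8 rows; each row shifts and turns the commanded pose from where the row before left it; what a row does not reach is not made up. A row lasts 1/8 s, in which the tool goes at most 62.5 mm and 10.7 degrees, less where a joint would pass 70% of its speed; a pose out of reach is approached as far as the arm can. A call with a number of a shift or a turn outside -1 to 1 is refused whole. A call with a gripper value outside its range is refused whole. The fingers move at their own pace and stop on an object; "grip_force" is the grip in N (left out, the last holds). Time passes only in rows, so rows that do not move let the fingers close. It gives the time, the measured TCP pose, the force and the opening at its end, in the units of the state.
- arm.get_obs(): the state, without advancing time (a new reading comes with each control period).
- eyes.capture(name): name is "side" or "top" or "wrist"; returns (picture, depth): 420x560x3 uint8, blue, green, red; 420x560 float32, mm along the optical axis (not along the pixel's ray), 0 where there is no reading.
- eyes.camera_info(name): a dict with "mtx" (3x3 intrinsics, pixels), "k1" (the pictures are not rectified: a ray, as slopes to the right and down, at radius r is drawn at 1 + k1 r^2 times it, then the intrinsics apply), "pose" (4x4, takes a point from camera to world coordinates). Camera axes: x right, y down, z forward; pixel columns grow to the right and rows downward; lengths in mm; the calibration is good to about 2 mm. A picture is of the moment at which its call begins: read the wrist's pose just before it. camera_info takes no time and is no camera call; for the wrist camera it gives the pose at the moment of the call.
- job.finish_job(): hands the job in, once; it reports no verdict.
Trained networks look in the newest picture that a camera, given by its name, has taken for a name from the list of things; names that differ only in an ending like _2 or _b are one class to them, and where a whole thing is asked for, a point or a joint stands for the part that bears it (a point fixed in the world has none). Each returns a list of dicts, best first, with "confidence" (0 to 1); they miss things now and then, are a little off and sometimes report something else, mostly with a low value. They report only what shows in the picture. A call takes as long as a camera call. They do not tell look-alikes from the thing itself.
- eyes.look_for(camera, query): "uv" ([column, row] in pixels, amid what is visible of it).
- eyes.place_of(camera, query): "uv" ([column, row] in pixels: a listed point, or the origin of a listed thing).
The state is a dict: "time_s": time; "q": joint angles; "dq": joint speeds; "tau": joint torques, N m; "ee_pos": TCP position; "eef_rot": TCP orientation; "wrist_force": force on the tool from outside, world axes, zero at the start; "moment": the same for the moment, N m; "grip_width": opening from 0.0 (shut) to 1.0 (fully open).
Only numpy, scipy, OpenCV 4.12 (cv2) and the standard library are available. Lean on these libraries where they do the work, as an engineer would, in place of code of your own. Each camera call takes 0.05 s, during which the arm holds its last target. There are 200 camera calls.

### The job

Lower the blue cassette by its yellow grip tab until its empty middle slot is level with the loading ledge, then push the white perforated disc along the ledge into that slot until it is fully home against the back. Leave it lying flat there, let go, and leave the other things on the bench where they are.

Things in the scene. Friction and masses are not known exactly. Their poses are not given: they have to be found in the camera images.
- loader: Fixed disc loader: grey base plate 255 x 172 x 12 mm, two upright columns (tops 128 mm above the bench, 68 mm either side of the middle line, 35 mm beyond the origin), blue cassette, and aluminium loading ledge on the near side. Origin on the bench below the centre of the cassette's slots; x is level, from ledge to cassette (the way the disc is pushed), roughly away from the robot; z up.
- ledge_end (a point): Point on the middle line at the cassette end of the loading ledge, level with its upper surface (58 mm above the bench; 52 mm before the loader's origin). Loader's axes. The ledge reaches from here 113 mm back (-x): two rails, each from 25 to 48.5 mm either side of the middle line, with side guides 97 mm apart that stand 12 mm above the rails.
- ledge_near (a point): Point on the middle line at the near end of the ledge, level with its upper surface. Loader's axes. From here to ledge_end and on to the cassette the gap between the two rails is 50 mm wide, open at both ends and free down to the base plate, 46 mm below the rails' upper surface: closed fingers can reach below the disc in it and push its near rim all the way.
- lift (a joint): Height of the blue cassette on its columns, m: 0 lowest, 0.055 highest, grows upward. It is stiff and stays where it is left (about 6 N to push down, 12 N to pull up, and more when moved fast).
- slot_home (a point): Where the disc's centre must finally be in the empty middle slot, 3 mm above the slot's floor; moves with the cassette. Loader's axes. The back wall, which stops the disc, is 45 mm beyond (+x), so a disc fully home stands 3 mm out of the cassette at the near side. The slots 20 mm under and above hold fixed white discs. The cassette's top edge is 31 mm above this point.
- slot_mouth (a point): Middle of the empty slot's mouth at the height of its floor, 42 mm before slot_home (-x) and 3 mm lower; moves with the cassette. Loader's axes. The slot is 97 mm wide and 16 mm high in the clear, floored by a rail at each side, with sloped lips. The disc enters while this point is 0 to 9 mm below ledge_end; best about 4 mm below.
- lift_grip (a point): Centre of the yellow upright grip tab on the cassette's back wall: 14 mm thick along the loader's x, 44 mm wide along its y, rising from 21 mm below this point (cassette's top edge) to 25 mm above it. Moves with the cassette. Lies 50.5 mm in +x of slot_home and 52 mm above it.
- disc_centre (a point): Centre of the loose white disc with dark holes, diameter 90 mm, 6 mm thick, about 0.09 kg, lying flat on the loading ledge between the side guides at the start; z is its axis.
- bulb: Bystander: red pipette bulb, 52 x 85 x 52 mm, loose. Origin under its centre.
- beaker: Bystander: glass beaker, 80 mm wide, 91 mm tall, loose. Origin under its centre.
- timer: Bystander: white bench timer lying flat, 58 x 64 x 18 mm, loose. Origin under its centre.
- disc: The same loose disc; origin at the centre of its underside, 3 mm below disc_centre.
Mind the look-alikes: they are no part of the job. Of the things like the disc, leave any that is purple or red; of the rest the smaller one is meant.

How it is judged (in metres and radians):
At the end, for the whole second after the job is handed in: The disc lies flat (within 4 degrees) and at rest in the cassette's middle slot, its centre within 6 mm of fully home along and across the slot and within 4 mm in height (x of disc_centre in the frame of slot_home between -0.006 and 0.004 m and y of disc_centre in the frame of slot_home between -0.006 and 0.006 m and z of disc_centre in the frame of slot_home between -0.004 and 0.004 m and angle between disc_centre's own z axis and vertical below 0.07 rad and linear speed of disc below 0.02 m/s); the robot touches nothing.
It fails at once if the pipette bulb is pushed away by more than 30 mm (distance of bulb from where it was at the start of the episode above 0.03 m).
It fails at once if the beaker is pushed away by more than 30 mm (distance of beaker from where it was at the start of the episode above 0.03 m).
It fails at once if the timer is pushed away by more than 30 mm (distance of timer from where it was at the start of the episode above 0.03 m).
It also fails if it takes over 45 s, if anything falls off the work surface, if the arm or the gripper's body presses on something with over 40 N, if the wrist force passes 120 N, or if a joint passes its speed limit or range.

## Working session

There is one attempt and no reset: what is moved stays moved. The work goes in short steps, Python scripts to look and compute and a tool call to move; the robot and the scene stay as the last step left them, time stands still between calls to the robot, and variables do not carry over. Pictures are saved under pics/ and viewed, on a budget of 10 in all, crops included, one or two more only if the job needs it, and the job is handed in when it is done.

Besides the shell and the picture viewer there is one more tool, called after "Call:" in YAML: its name, and indented under it one key for each argument. send_rows: Moves the arm, as the interface text tells. Its arguments: {"type":"object","properties":{"increments":{"type":"array"},"grip_force":{"type":"number"}},"required":["increments"]}

```bash
mkdir -p pics
cat > h.py <<'E'
import numpy as np, cv2, json
from bench import arm, eyes, job
def ray(cam,uv,info=None):
    i=info or eyes.camera_info(cam); K=np.array(i["mtx"],float);k=i["k1"];T=np.array(i["pose"],float)
    d=np.array([(uv[0]-K[0,2])/K[0,0],(uv[1]-K[1,2])/K[1,1]]);s=d.copy()
    for _ in range(30): s=d/(1+k*(s@s))
    v=np.array([s[0],s[1],1.]); return T[:3,3],T[:3,:3]@v
def at_z(cam,uv,z,info=None):
    o,v=ray(cam,uv,info); return o+v*(z-o[2])/v[2]
def at_depth(cam,uv,depth,info=None):
    o,v=ray(cam,uv,info); u=int(round(uv[0]));w=int(round(uv[1]))
    p=depth[max(w-2,0):w+3,max(u-2,0):u+3]; p=p[p>0]
    return o+v*np.median(p) if len(p) else None
def tri(rays):
    A=np.zeros((3,3));b=np.zeros(3)
    for o,v in rays:
        v=v/np.linalg.norm(v);P=np.eye(3)-np.outer(v,v);A+=P;b+=P@o
    p=np.linalg.solve(A,b); return p,[float(np.linalg.norm(np.cross(p-o,v/np.linalg.norm(v)))) for o,v in rays]
def proj(cam,p,info=None):
    i=info or eyes.camera_info(cam);K=np.array(i["mtx"],float);T=np.array(i["pose"],float)
    c=T[:3,:3].T@(np.array(p)-T[:3,3]);s=c[:2]/c[2];s=s*(1+i["k1"]*(s@s));return K[0,0]*s[0]+K[0,2],K[1,1]*s[1]+K[1,2]
E
python3 - <<'E'
from h import *
np.set_printoptions(precision=1,suppress=True)
ims=[]
for c in ["side","top"]:
    im,d=eyes.capture(c); np.save(f"{c}_d.npy",d); cv2.imwrite(f"pics/{c}0.png",im); ims.append(im)
    print(c,np.array(eyes.camera_info(c)["pose"])[:3,3])
    for q in ["ledge_end","ledge_near","slot_home","slot_mouth","lift_grip","disc_centre","bulb","beaker","timer","loader"]:
        for r in eyes.place_of(c,q)[:3]: print(c,q,np.round(r["uv"],1),round(r["confidence"],2),at_depth(c,r["uv"],d))
print(arm.get_obs(),arm.hold_point_z)
E
```

```text
side [ 543.4 -969.6  557.1]
side ledge_end [291.8 235.8] 0.57 [584.7 -47.8  87.7]
side ledge_near [247.5 230. ] 0.76 [467.9 158.6  -0.9]
side ledge_near [271.8 233.4] 0.51 [537.7  16.4  60.9]
side slot_home [315.8 229.8] 0.65 [638.4 -62.3 111.1]
side slot_mouth [295.1 229.4] 0.55 [591.8 -50.1 105.5]
side slot_mouth [320.8 202.7] 0.24 [689.9 322.7  17.5]
side lift_grip [335.8 216.9] 0.73 [685.  -42.4 135. ]
side lift_grip [223.8 223.3] 0.69 [399.3 174.   11.8]
side disc_centre [268.6 231.2] 0.96 [529.6  26.4  61.9]
side disc_centre [246.7 184. ] 0.93 [443.5 510.8   7.2]
side disc_centre [219.8 321.8] 0.88 [ 439.2 -262.8    5.9]
side bulb [336.3 225.3] 0.54 [688.6 -36.  110.6]
side beaker [321.4 203.7] 0.55 [692.  322.3  14.3]
side timer [223.7 221.6] 0.52 [398.5 179.5  14.5]
side loader [310.8 260.8] 0.81 [633.7 -30.3  11.2]
side loader [271.4 232.4] 0.27 [536.7  20.4  61.7]
top [ 288.   126.7 1380.2]
top ledge_end [323.8 212.6] 0.95 [578.2  13.   62.9]
top ledge_near [312.5 251.8] 0.86 [480.3  41.5  12.1]
top slot_home [330.1 189.7] 0.89 [630.5  -1.1 103.3]
top slot_home [255.9 280.4
[... 359 characters left out ...]
sc_centre [424.5 265.2] 0.71 [ 444.6 -262.1    5.4]
top bulb [249.9 162.8] 0.54 [562.9 181.1 536.5]
top beaker [205.6 174.5] 0.6 [699.6 339.1  11.2]
top timer [254.6 281.6] 0.86 [399.9 197.8  14.8]
top loader [327.3 199.4] 0.85 [604.    6.9 105.1]
top loader [317.4 224.6] 0.49 [545.3  30.7  64.5]
{'time_s': 1.1, 'q': array([-1.4,  0.4,  0.1,  1.6, -0. ,  1.1, -0.1]), 'dq': array([ 0., -0., -0., -0.,  0., -0.,  0.]), 'tau': array([ -0. , -95. ,   3.8, -46.4,   0. ,   0. ,  -0. ]), 'ee_pos': array([217.9, 638.8, 206.8]), 'eef_rot': array([-0.4,  0.6,  0.4,  0.6]), 'wrist_force': array([ 0.7, -1.3, -0.4]), 'moment': array([ 0. ,  0.1, -0. ]), 'grip_width': 1.0005502613894413} 18.700000000000003
```

Run:
```python
from h import *
a=cv2.imread("pics/top0.png");b=cv2.imread("pics/side0.png")
a=cv2.resize(a[110:310,180:460],None,fx=2.8,fy=2.8);cv2.imwrite("pics/t1.png",a)
b=cv2.resize(b[160:340,180:440],None,fx=3,fy=3);cv2.imwrite("pics/s1.png",b)
```

```text
(no output)
```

View pics/t1.png

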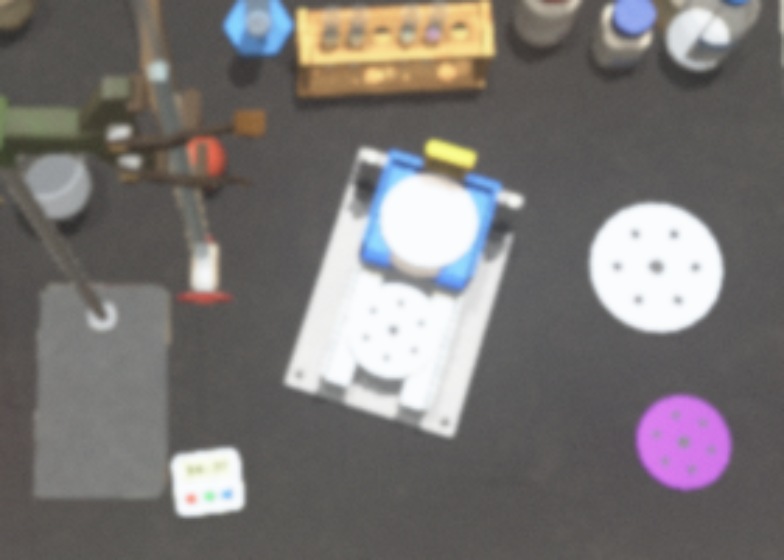

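View pics/s1.png

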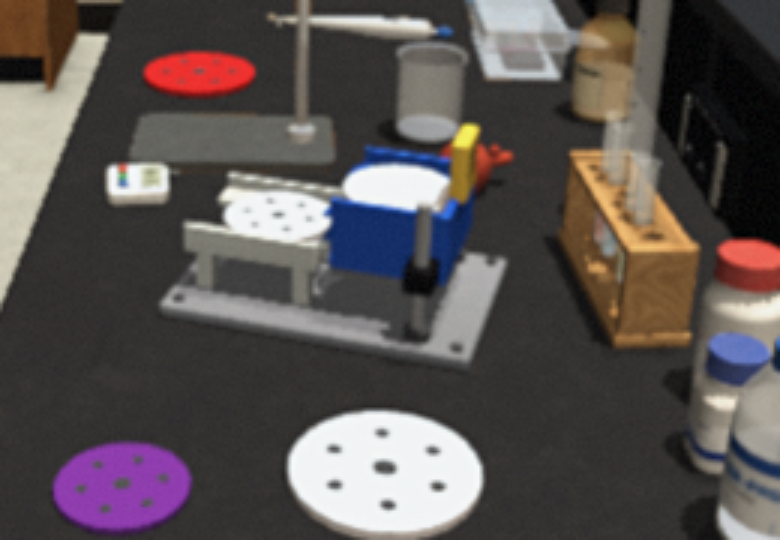

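The disc to use is the small white one on the ledge, at side (269,231) and top (320,231). The look-alikes are the larger white disc at top (412,205), the purple one at top (424,265), and the red one at side (247,184). Next I'll fit the loader frame and locate the stand.

Run:
```python
from h import *
np.set_printoptions(precision=1,suppress=True)
for n,t,s in [("disc",[320.2,231],[268.6,231.2]),("ledge_end",[323.8,212.6],[291.8,235.8]),("slot_home",[330.1,189.7],[315.8,229.8]),("lift_grip",[339.8,166],[335.8,216.9]),("near",[312.5,251.8],[247.5,230])]:
    print(n,tri([ray("top",t),ray("side",s)]))
for n,t in [("end",[323.8,212.6]),("near",[312.5,251.8])]: print(n,at_z("top",t,58))
print("disc z61",at_z("top",[320.2,231],61),at_z("side",[268.6,231.2],61))
a=cv2.imread("pics/top0.png");d=np.load("top_d.npy")
# point cloud of the top image
i=eyes.camera_info("top")
K=np.array(i["mtx"]);T=np.array(i["pose"])
vv,uu=np.mgrid[0:420,0:560];P=cv2.undistortPoints(np.stack([uu.ravel(),vv.ravel()],1).astype(np.float32)[:,None],K,np.array([i["k1"],0,0,0.]))[:,0]
X=np.c_[P,np.ones(len(P))]*d.ravel()[:,None]; X=X@T[:3,:3].T+T[:3,3]
hsv=cv2.cvtColor(a,cv2.COLOR_BGR2HSV).reshape(-1,3)
ok=d.ravel()>0
near=ok&(abs(X[:,0]-600)<150)&(abs(X[:,1])<120)
y=near&(hsv[:,0]>20)&(hsv[:,0]<35)&(hsv[:,1]>120); print("yellow",y.sum(),X[y].mean(0),X[y].min(0),X[y].max(0),np.percentile(X[y][:,2],[50,90]))
b=near&(hsv[:,0]>95)&(hsv[:,0]<120)&(hsv[:,1]>130)
pt=X[b]; pt=pt[pt[:,2]>60]; print("blue",len(pt),np.percentile(pt[:,2],[25,50,75,95])); r=cv2.minAreaRect(pt[:,:2].astype(np.float32));print(r)
# base plate
w=near&(X[:,2]>7)&(X[:,2]<17); print("plate",w.sum(),cv2.minAreaRect(X[w][:,:2].astype(np.float32)))
# tall things (stand)
tl=ok&(X[:,2]>120)&(X[:,0]>100)
for lo in range(120,900,60):
    m=tl&(X[:,2]>=lo)&(X[:,2]<lo+60)&(abs(X[:,1])<700)
    if m.sum()>5: print(lo,m.sum(),np.percentile(X[m][:,0],[1,50,99]),np.percentile(X[m][:,1],[1,50,99]))
print("rod foot",at_z("top",[216.4,222.5],10), "side rod",at_z("side",[280.5,203.5],10))
```

```text
disc (array([529. ,  23.6,  63.2]), [0.6134241666231682, 0.6134241666229726])
ledge_end (array([583.7,  12.6,  56. ]), [3.86236953318123, 3.8623695331813894])
slot_home (array([640.7,  -3.3,  81.1]), [4.075903292551815, 4.075903292551584])
lift_grip (array([687.6, -25.2, 127.2]), [0.07040622798592189, 0.07040622798584616])
near (array([474.9,  44.3,  55.5]), [0.6641276669628133, 0.6641276669628392])
end [579.3  12.6  58. ]
near [473.9  44.4  58. ]
disc z61 [528.8  23.4  61. ] [529.5  28.3  61. ]
yellow 51 [682.9 -25.1 143.5] [668.6 -53.   -1.7] [743.2  -2.3 164.6] [156.  159.8]
blue 163 [ 96.6 100.4 111.3 113.9]
((631.54248046875, -7.416748046875), (108.51114654541016, 101.79936981201172), 75.6651840209961)
plate 1976 ((591.8167114257812, 2.2549819946289062), (230.94627380371094, 282.85455322265625), 89.13121795654297)
120 2374 [555.6 939.2 964.7] [-359.    10.8  679.7]
180 25661 [ 863.3 1010.3 1114.1] [-390.   113.9  690.2]
240 2061 [ 196.1 1033.5 1086.3] [ 47.1 304.2 650.2]
300 1470 [ 185.9 1025.2 1043.6] [ 57.3 248.5 610.4]
360 490 [208.  250.7 566.6] [184.5 599.4 627.1]
420 567 [219.1 258.  561.8] [185.  592.2 625.7]
480 527 [538.  551.6 566.2] [149.7 301.8 468.1]
540 2006 [241.6 550.  566.8] [185.6 317.3 553.8]
600 2902 [223.4 551.8 569.1] [142.2 373.  519.5]
660 3301 [178.4 206.7 561. ] [185.5 428.7 494.7]
720 2240 [179.5 192.3 562.7] [184.8 376.4 446. ]
780 748 [549.8 552.8 562.4] [184.2 417.1 429.9]
840 917 [549.6 553.2 562.9] [185.  417.1 429.6]
rod foot [562.2 305.1  10. ] side rod [562.5 329.6  10. ]
```

View pics/side0.png

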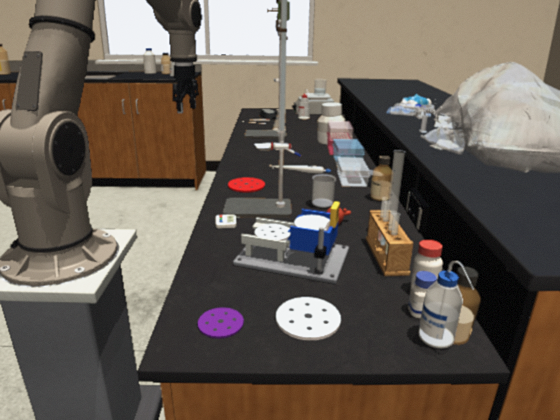

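View pics/top0.png

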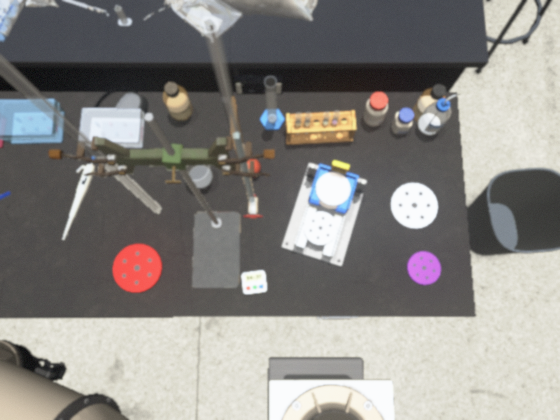

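Run:
```python
from h import *
from scipy.spatial.transform import Rotation as R
np.set_printoptions(precision=3,suppress=True)
r=R.from_quat(arm.get_obs()["eef_rot"]);print(r.as_matrix())
T=np.array(eyes.camera_info("wrist")["pose"]);print(T)
z=r.as_matrix()[:,2];print("yaw tool z",np.degrees(np.arctan2(z[1],z[0])))
```

```text
[[-0.    -0.946  0.323]
 [-0.     0.323  0.946]
 [-1.     0.    -0.   ]]
[[  0.323   0.904   0.28  147.413]
 [  0.946  -0.309  -0.095 662.808]
 [  0.001   0.296  -0.955 374.531]
 [  0.      0.      0.      1.   ]]
yaw tool z 71.16253151720784
```

Call:
send_rows:
  increments:
    - {"dx": 0.037,"dy": -0.103,"dz": 0.02,"az": -0.035,"jaw": 1}
    - {"dx": 0.037,"dy": -0.103,"dz": 0.02,"az": -0.035,"jaw": 1}
    - {"dx": 0.037,"dy": -0.103,"dz": 0.02,"az": -0.035,"jaw": 1}
    - {"dx": 0.037,"dy": -0.103,"dz": 0.02,"az": -0.035,"jaw": 1}
    - {"dx": 0.037,"dy": -0.103,"dz": 0.02,"az": -0.035,"jaw": 1}
    - {"dx": 0.037,"dy": -0.103,"dz": 0.02,"az": -0.035,"jaw": 1}
    - {"dx": 0.036,"dy": -0.108,"az": -0.035,"jaw": 1}
    - {"dx": 0.036,"dy": -0.108,"az": -0.035,"jaw": 1}

```text
schema error: expected keys ax, ay, az, dx, dy, dz, jaw
```

All keys are required in every row.

Call:
send_rows:
  increments:
    - {"ax": 0,"ay": 0,"dx": 0.037,"dy": -0.103,"dz": 0.02,"az": -0.035,"jaw": 1}
    - {"ax": 0,"ay": 0,"dx": 0.037,"dy": -0.103,"dz": 0.02,"az": -0.035,"jaw": 1}
    - {"ax": 0,"ay": 0,"dx": 0.037,"dy": -0.103,"dz": 0.02,"az": -0.035,"jaw": 1}
    - {"ax": 0,"ay": 0,"dx": 0.037,"dy": -0.103,"dz": 0.02,"az": -0.035,"jaw": 1}
    - {"ax": 0,"ay": 0,"dx": 0.037,"dy": -0.103,"dz": 0.02,"az": -0.035,"jaw": 1}
    - {"ax": 0,"ay": 0,"dx": 0.037,"dy": -0.103,"dz": 0.02,"az": -0.035,"jaw": 1}
    - {"ax": 0,"ay": 0,"dx": 0.036,"dy": -0.108,"dz": 0,"az": -0.035,"jaw": 1}
    - {"ax": 0,"ay": 0,"dx": 0.036,"dy": -0.108,"dz": 0,"az": -0.035,"jaw": 1}

```text
time_s: 2.1
ee_pos: [365.4, 220.1, 267.1]
eef_rot: [-0.126, 0.696, 0.127, 0.696]
wrist_force: [1.0, 0.1, 1.1]
grip_width: 0.998
```

Call:
send_rows:
  increments:
    - {"ax": 0,"ay": 0,"dx": 0.036,"dy": -0.108,"dz": 0,"az": -0.035,"jaw": 1}
    - {"ax": 0,"ay": 0,"dx": 0.036,"dy": -0.108,"dz": 0,"az": -0.035,"jaw": 1}
    - {"ax": 0,"ay": 0,"dx": 0.036,"dy": -0.108,"dz": 0,"az": -0.035,"jaw": 1}
    - {"ax": 0,"ay": 0,"dx": 0.09,"dy": -0.01,"dz": 0.016,"az": -0.035,"jaw": 1}
    - {"ax": 0,"ay": 0,"dx": 0.09,"dy": -0.01,"dz": 0.016,"az": -0.035,"jaw": 1}
    - {"ax": 0,"ay": 0,"dx": 0.09,"dy": -0.01,"dz": 0.016,"az": -0.035,"jaw": 1}
    - {"ax": 0,"ay": 0,"dx": 0.09,"dy": -0.01,"dz": 0.016,"az": 0,"jaw": 1}
    - {"ax": 0,"ay": 0,"dx": 0,"dy": 0,"dz": 0,"az": 0,"jaw": 1}

```text
time_s: 3.1
ee_pos: [601.1, 39.3, 298.3]
eef_rot: [0.104, 0.699, -0.106, 0.699]
wrist_force: [-1.3, 0.2, -0.1]
grip_width: 1.0
```

```bash
cat > look.py <<'E'
from h import *
import sys,pickle
np.set_printoptions(precision=1,suppress=True)
n=sys.argv[1]
info=eyes.camera_info("wrist"); im,d=eyes.capture("wrist"); cv2.imwrite(f"pics/{n}.png",im)
out={}
for q in ["ledge_end","ledge_near","slot_home","slot_mouth","lift_grip","disc_centre"]:
    for r in eyes.place_of("wrist",q)[:2]:
        print(q,np.round(r["uv"],1),round(r["confidence"],2),at_depth("wrist",r["uv"],d,info)); out.setdefault(q,r["uv"])
pickle.dump((info,d,out),open(f"{n}.pkl","wb"))
o=arm.get_obs();print(o["ee_pos"],o["eef_rot"],o["wrist_force"],o["time_s"])
E
python3 look.py w1
```

```text
ledge_end [274.3 200. ] 0.65 [582.6  -5.5  12.6]
ledge_near [185.6 197.7] 0.97 [456.7  33.5   0.5]
ledge_near [318.4 205.8] 0.49 [637.8  -3.2 105.4]
slot_home [315.2 205.5] 0.77 [634.4  -1.8 105.3]
slot_mouth [281.1 203.3] 0.79 [597.4  12.2 104.7]
lift_grip [371.1 216.9] 0.8 [683.  -12.7 159.2]
disc_centre [232.9 193.3] 0.7 [539.6  31.9  64.6]
disc_centre [332.1 324.9] 0.69 [ 610.1 -239.     9.7]
[598.4  40.1 299.2] [ 0.1  0.7 -0.1  0.7] [ 1.2  0.3 -0.4] 3.45
```

View pics/w1.png

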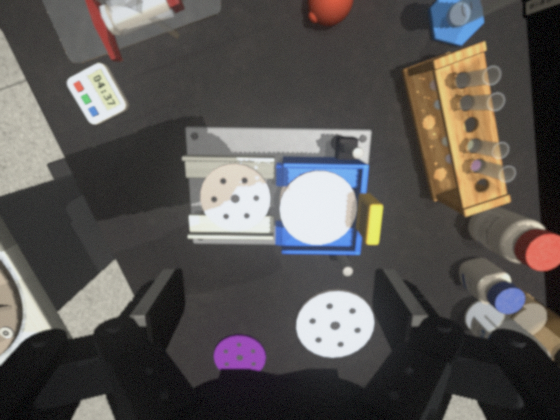

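```bash
cat > meas.py <<'E'
from h import *
import sys,pickle
np.set_printoptions(precision=1,suppress=True)
n=sys.argv[1];info,d,out=pickle.load(open(n+".pkl","rb"));a=cv2.imread(f"pics/{n}.png")
K=np.array(info["mtx"],float);T=np.array(info["pose"],float)
vv,uu=np.mgrid[0:420,0:560];P=cv2.undistortPoints(np.stack([uu.ravel(),vv.ravel()],1).astype(np.float32)[:,None],K,np.array([info["k1"],0,0,0.]))[:,0]
X=(np.c_[P,np.ones(len(P))]*d.ravel()[:,None])@T[:3,:3].T+T[:3,3]
h=cv2.cvtColor(a,cv2.COLOR_BGR2HSV).reshape(-1,3).astype(int)
near=(d.ravel()>0)&(abs(X[:,0]-610)<160)&(abs(X[:,1])<110)
y=near&(h[:,0]>20)&(h[:,0]<35)&(h[:,1]>130); Y=X[y];zt=np.percentile(Y[:,2],85);Yt=Y[Y[:,2]>zt-6]
print("tab top z",zt,"n",len(Yt),"mean",Yt.mean(0),cv2.minAreaRect(Yt[:,:2].astype(np.float32)))
b=near&(h[:,0]>95)&(h[:,0]<125)&(h[:,1]>130);B=X[b];zb=np.percentile(B[:,2],80);Bt=B[B[:,2]>zb-6]
print("cassette top z",zb,"rect",cv2.minAreaRect(Bt[:,:2].astype(np.float32)))
p=near&(X[:,2]>8)&(X[:,2]<19);Q=X[p];print("plate z",np.median(Q[:,2]),cv2.minAreaRect(Q[:,:2].astype(np.float32)))
r=near&(X[:,2]>59)&(X[:,2]<69)&(h[:,1]<70)&(h[:,2]>90)&(X[:,0]<590);print("disc+rail z",np.median(X[r][:,2]),cv2.minAreaRect(X[r][:,:2].astype(np.float32)))
E
python3 meas.py w1
python3 - <<'E'
from h import *
import pickle
np.set_printoptions(precision=1,suppress=True)
info,d,out=pickle.load(open("w1.pkl","rb"))
for q,t,s in [("disc_centre",[320.2,231],[268.6,231.2]),("ledge_end",[323.8,212.6],[291.8,235.8]),("slot_home",[330.1,189.7],[315.8,229.8]),("lift_grip",[339.8,166],[335.8,216.9]),("ledge_near",[312.5,251.8],[247.5,230]),("slot_mouth",[329.6,207.3],[295.1,229.4])]:
    print(q,tri([ray("top",t),ray("side",s),ray("wrist",out[q],info)]))
for q,z in [("ledge_near",58),("ledge_end",58),("disc_centre",61)]: print(q,at_z("wrist",out[q],z,info))
E
```

```text
tab top z 160.14460837559102 n 561 mean [683.  -19.6 163.6] ((626.9343872070312, 33.52263641357422), (54.64641189575195, 184.56837463378906), 50.13835906982422)
cassette top z 113.49701058156181 rect ((605.6448974609375, 3.4788284301757812), (107.77068328857422, 168.48907470703125), 72.00930786132812)
plate z 12.665190809198918 ((591.7713623046875, 7.9505157470703125), (171.47833251953125, 255.01995849609375), 72.07256317138672)
disc+rail z 64.52588605598129 ((533.706298828125, 26.663776397705078), (107.12020111083984, 111.12602996826172), 72.13762664794922)
disc_centre (array([532.2,  27.3,  59. ]), [5.113669322059703, 3.539412219432458, 6.785163146501862])
ledge_end (array([584.6,   9.5,  57.7]), [5.896091976557593, 2.8347951911009432, 3.9280851872592355])
slot_home (array([638.4,  -6.1,  83.5]), [3.853526020030538, 5.844853185979221, 4.24207790771134])
lift_grip (array([688.1, -25.3, 127.3]), [0.6171645182432751, 0.47126299645551667, 1.0819001222919695])
ledge_near (array([475.4,  43.5,  55.5]), [1.3512243393476078, 0.5008133330387946, 1.3485335695107301])
slot_mouth (array([593.1,   2. ,  78.2]), [5.0308270104328985, 2.1797186759409133, 3.6027525322096867])
ledge_near [477.4  43.1  58. ]
ledge_end [586.7   6.2  58. ]
disc_centre [538.8  31.2  61. ]
```

```bash
cat >> meas.py <<'E'
yaw=np.radians(-17.9);e=np.array([np.cos(yaw),np.sin(yaw)]);f=np.array([-e[1],e[0]])
def lf(p): p=np.array(p)[...,:2]-[591.8,8]; return np.c_[p@e,p@f]
def comp(mask):
    n_,l,s,c=cv2.connectedComponentsWithStats(mask.reshape(420,560).astype(np.uint8)); k=1+np.argmax(s[1:,4]); return (l==k).ravel()
m=comp(y);L=lf(X[m]);z=X[m][:,2];top=z>np.percentile(z,90)-5
print("tab in plate frame: top pts",top.sum(),"z",np.median(z[top]),"x",np.percentile(L[top][:,0],[2,50,98]),"y",np.percentile(L[top][:,1],[2,50,98]))
m=comp(b&(X[:,2]>zb-8));L=lf(X[m]);print("cassette top x",np.percentile(L[:,0],[1,99]),"y",np.percentile(L[:,1],[1,99]),"z",np.median(X[m][:,2]))
m=comp(r);L=lf(X[m]);print("disc/rails x",np.percentile(L[:,0],[1,99]),"y",np.percentile(L[:,1],[1,99]))
E
python3 meas.py w1|tail -3
python3 - <<'E'
import cv2
a=cv2.imread("pics/w1.png")[140:270,170:400];cv2.imwrite("pics/w1c.png",cv2.resize(a,None,fx=3.4,fy=3.4,interpolation=cv2.INTER_CUBIC))
E
```

```text
tab in plate frame: top pts 535 z 159.15836143843228 x [ 90.9  96.5 103.3] y [-20.    0.8  20.9]
cassette top x [ 7.4 98.3] y [23.9 53.7] z 113.2473738539093
disc/rails x [-99.2 -11. ] y [-49.2  43.9]
```

View pics/w1c.png

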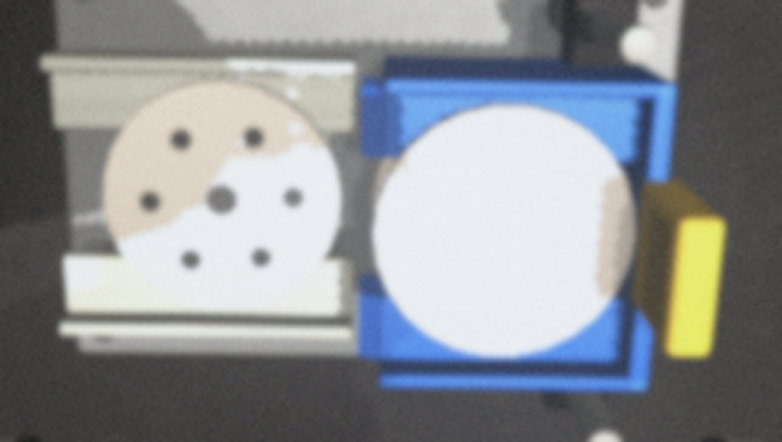

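Call:
send_rows:
  increments:
    - {"ax": 0,"ay": 0,"dx": 0.086,"dy": -0.061,"dz": -0.05,"az": -0.005,"jaw": 1}
    - {"ax": 0,"ay": 0,"dx": 0.086,"dy": -0.061,"dz": -0.05,"az": 0,"jaw": 1}
    - {"ax": 0,"ay": 0,"dx": 0,"dy": 0,"dz": -0.06,"az": 0,"jaw": 1}
    - {"ax": 0,"ay": 0,"dx": 0,"dy": 0,"dz": -0.06,"az": 0,"jaw": 1}
    - {"ax": 0,"ay": 0,"dx": 0,"dy": 0,"dz": 0,"az": 0,"jaw": 1}

```text
time_s: 4.08
ee_pos: [683.6, -20.8, 187.2]
eef_rot: [0.11, 0.7, -0.11, 0.697]
wrist_force: [0.1, 0.6, 1.1]
grip_width: 1.002
```

```bash
python3 look.py w2 && python3 meas.py w2 | tail -3;python3 - <<'E'
from h import *
from scipy.spatial.transform import Rotation as R
import pickle
for _ in range(3):
    o=arm.get_obs(); print(o["ee_pos"],np.degrees(np.arctan2(*R.from_quat(o["eef_rot"]).as_matrix()[[1,0],2])))
print(at_z("wrist",[235.3,198.5],64,pickle.load(open("w1.pkl","rb"))[0]))
E
```

```text
ledge_end [174.6 197. ] 0.65 [608.8  14.  105.6]
ledge_end [114.4 197.5] 0.17 [539.2  24.8  64.8]
slot_home [220.9 205.9] 0.94 [641.2  -4.3 105.2]
slot_mouth [177.5 201.8] 0.9 [609.4   9.6 105.4]
lift_grip [280.8 223.2] 0.79 [688.  -14.9 159.5]
lift_grip [114.6 192.6] 0.22 [541.3  28.9  64.6]
disc_centre [116.3 197. ] 0.57 [541.   24.7  64.7]
disc_centre [278.6 354.3] 0.56 [ 614.9 -235.6    9.1]
[685.4 -21.1 190. ] [ 0.1  0.7 -0.1  0.7] [0.5 0.9 0.7] 4.425
tab in plate frame: top pts 1135 z 159.24282840417553 x [ 92.3  98.1 103.8] y [-19.4   2.5  21.2]
cassette top x [ 8.4 98.2] y [23.7 53.6] z 113.2470802734467
disc/rails x [-99.2 -13. ] y [-49.2  43.3]
[685.36524629 -21.08657262 189.97064675] -17.92874830832845
[685.36524629 -21.08657262 189.97064675] -17.92874830832845
[685.36524629 -21.08657262 189.97064675] -17.92874830832845
[540.0832972   24.37970969  64.        ]
```

View pics/w2.png

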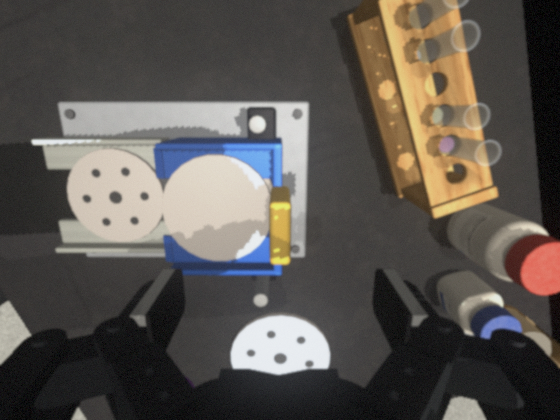

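The tab (280,232) lies midway between the open fingers, so I'll descend and grip it.

Call:
send_rows:
  increments:
    - {"ax": 0,"ay": 0,"dx": 0,"dy": 0,"dz": -0.05,"az": 0,"jaw": 1}
    - {"ax": 0,"ay": 0,"dx": 0,"dy": 0,"dz": -0.05,"az": 0,"jaw": 1}
    - {"ax": 0,"ay": 0,"dx": 0,"dy": 0,"dz": -0.034,"az": 0,"jaw": 1}
    - {"ax": 0,"ay": 0,"dx": 0,"dy": 0,"dz": 0,"az": 0,"jaw": 1}

```text
time_s: 4.92
ee_pos: [684.5, -21.2, 121.1]
eef_rot: [0.11, 0.699, -0.11, 0.698]
wrist_force: [-1.0, -0.6, 0.9]
grip_width: 0.997
```

Call:
send_rows:
  increments:
    - {"ax": 0,"ay": 0,"dx": 0,"dy": 0,"dz": 0,"az": 0,"jaw": 0}
    - {"ax": 0,"ay": 0,"dx": 0,"dy": 0,"dz": 0,"az": 0,"jaw": 0}
    - {"ax": 0,"ay": 0,"dx": 0,"dy": 0,"dz": 0,"az": 0,"jaw": 0}
    - {"ax": 0,"ay": 0,"dx": 0,"dy": 0,"dz": 0,"az": 0,"jaw": 0}
    - {"ax": 0,"ay": 0,"dx": 0,"dy": 0,"dz": 0,"az": 0,"jaw": 0}
    - {"ax": 0,"ay": 0,"dx": 0,"dy": 0,"dz": 0,"az": 0,"jaw": 0}
    - {"ax": 0,"ay": 0,"dx": 0,"dy": 0,"dz": 0,"az": 0,"jaw": 0}
    - {"ax": 0,"ay": 0,"dx": 0,"dy": 0,"dz": 0,"az": 0,"jaw": 0}
  grip_force: 50

```text
time_s: 5.92
ee_pos: [684.3, -20.9, 121.8]
eef_rot: [0.11, 0.699, -0.11, 0.698]
wrist_force: [-5.9, 1.0, 4.2]
grip_width: 0.144
```

Call:
send_rows:
  increments:
    - {"ax": 0,"ay": 0,"dx": 0,"dy": 0,"dz": -0.006,"az": 0,"jaw": 0}
    - {"ax": 0,"ay": 0,"dx": 0,"dy": 0,"dz": -0.006,"az": 0,"jaw": 0}
    - {"ax": 0,"ay": 0,"dx": 0,"dy": 0,"dz": -0.006,"az": 0,"jaw": 0}
    - {"ax": 0,"ay": 0,"dx": 0,"dy": 0,"dz": -0.006,"az": 0,"jaw": 0}
    - {"ax": 0,"ay": 0,"dx": 0,"dy": 0,"dz": -0.006,"az": 0,"jaw": 0}
    - {"ax": 0,"ay": 0,"dx": 0,"dy": 0,"dz": -0.006,"az": 0,"jaw": 0}
    - {"ax": 0,"ay": 0,"dx": 0,"dy": 0,"dz": -0.006,"az": 0,"jaw": 0}
    - {"ax": 0,"ay": 0,"dx": 0,"dy": 0,"dz": -0.006,"az": 0,"jaw": 0}

```text
time_s: 6.92
ee_pos: [684.3, -20.9, 97.9]
eef_rot: [0.11, 0.699, -0.11, 0.698]
wrist_force: [-7.3, 1.8, 6.7]
grip_width: 0.149
```

```bash
python3 look.py w3; python3 meas.py w3 | tail -3
python3 - <<'E'
from h import *
im,d=eyes.capture("top");np.save("top_d2.npy",d);o=arm.get_obs();print(o["ee_pos"],o["wrist_force"])
E
```

```text
ledge_end [129.4 229.4] 0.8 [601.1  13.1  80.8]
slot_home [203.4 228.5] 0.69 [644.3  -0.2  81. ]
slot_mouth [143.5 223.5] 0.82 [610.8  13.9  80.6]
lift_grip [278.  262.7] 0.91 [688.5 -10.6 135.1]
disc_centre [ 53.8 231.7] 0.56 [543.   23.8  64.6]
[684.3 -20.9  97.6] [ 0.1  0.7 -0.1  0.7] [-5.   1.4  1.3] 7.275
tab in plate frame: top pts 2416 z 134.74112434446124 x [ 91.7  97.8 104.1] y [-19.8   2.3  21.1]
cassette top x [ 8.1 98.3] y [23.3 53.6] z 88.77288621392228
disc/rails x [-88.8 -10.9] y [-41.1  43.7]
[684.29650486 -20.94956096  97.55314989] [-4.57316342  1.56200757  1.10984699]
```

The cassette has come down to a top-edge height of 88 mm, so its slot floor is at about 54 mm, 4 mm below the ledge. I'll release it, rise, and go to the near end of the ledge.

Call:
send_rows:
  increments:
    - {"ax": 0,"ay": 0,"dx": 0,"dy": 0,"dz": 0,"az": 0,"jaw": 1}
    - {"ax": 0,"ay": 0,"dx": 0,"dy": 0,"dz": 0,"az": 0,"jaw": 1}
    - {"ax": 0,"ay": 0,"dx": 0,"dy": 0,"dz": 0,"az": 0,"jaw": 1}
    - {"ax": 0,"ay": 0,"dx": 0,"dy": 0,"dz": 0,"az": 0,"jaw": 1}
    - {"ax": 0,"ay": 0,"dx": 0,"dy": 0,"dz": 0.04,"az": 0,"jaw": 1}
    - {"ax": 0,"ay": 0,"dx": 0,"dy": 0,"dz": 0.06,"az": 0,"jaw": 1}
    - {"ax": 0,"ay": 0,"dx": 0,"dy": 0,"dz": 0.1,"az": 0,"jaw": 1}
    - {"ax": 0,"ay": 0,"dx": 0,"dy": 0,"dz": 0,"az": 0,"jaw": 1}

```text
time_s: 8.32
ee_pos: [687.1, -21.9, 203.2]
eef_rot: [0.111, 0.696, -0.11, 0.701]
wrist_force: [-0.4, 0.6, -0.5]
grip_width: 0.999
```

Call:
send_rows:
  increments:
    - {"ax": 0,"ay": 0,"dx": -0.09,"dy": 0.029,"dz": 0,"az": 0,"jaw": 0}
    - {"ax": 0,"ay": 0,"dx": -0.09,"dy": 0.029,"dz": 0,"az": 0,"jaw": 0}
    - {"ax": 0,"ay": 0,"dx": -0.09,"dy": 0.029,"dz": 0,"az": 0,"jaw": 0}
    - {"ax": 0,"ay": 0,"dx": -0.09,"dy": 0.029,"dz": 0,"az": 0,"jaw": 0}
    - {"ax": 0,"ay": 0,"dx": -0.09,"dy": 0.029,"dz": 0,"az": 0,"jaw": 0}
    - {"ax": 0,"ay": 0,"dx": 0,"dy": 0,"dz": 0,"az": 0,"jaw": 0}
    - {"ax": 0,"ay": 0,"dx": 0,"dy": 0,"dz": 0,"az": 0,"jaw": 0}
    - {"ax": 0,"ay": 0,"dx": 0,"dy": 0,"dz": 0,"az": 0,"jaw": 0}

```text
time_s: 9.32
ee_pos: [460.8, 50.9, 198.0]
eef_rot: [0.11, 0.698, -0.111, 0.699]
wrist_force: [0.6, 0.2, 0.7]
grip_width: -0.002
```

```bash
python3 look.py w4; python3 meas.py w4 | tail -3
```

```text
ledge_end [414.8 194. ] 0.74 [594.1   0.6  40.3]
ledge_near [297.4 190.8] 0.84 [479.1  34.6  12.8]
slot_home [466.8 192.8] 0.81 [625.7   2.3  80.7]
slot_mouth [418.9 190.4] 0.82 [598.7   3.3  40.8]
disc_centre [365.1 191.4] 0.95 [541.1  27.1  65.1]
disc_centre [297.6 192.9] 0.64 [478.6  32.2  12.8]
[460.1  51.  197.7] [ 0.1  0.7 -0.1  0.7] [ 0.2  0.8 -0.5] 9.675
tab in plate frame: top pts 246 z 112.1888026171446 x [89.8 91.  92.3] y [-20.   -9.6  14.4]
cassette top x [ 6.4 99.1] y [12.8 53.8] z 88.19538185328045
disc/rails x [-100.7  -12.1] y [-49.1  43.3]
```

View pics/w4.png

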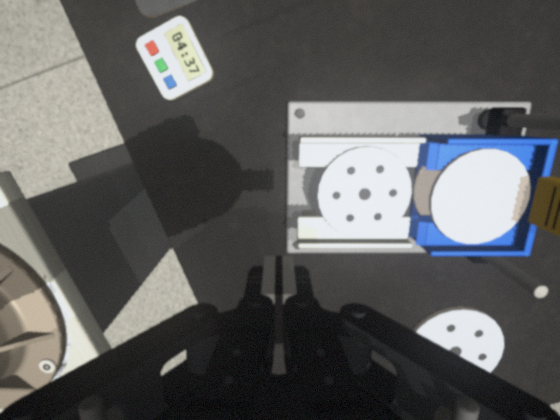

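Call:
send_rows:
  increments:
    - {"ax": 0,"ay": 0,"dx": 0,"dy": 0,"dz": -0.1,"az": 0,"jaw": 0}
    - {"ax": 0,"ay": 0,"dx": 0,"dy": 0,"dz": -0.1,"az": 0,"jaw": 0}
    - {"ax": 0,"ay": 0,"dx": 0,"dy": 0,"dz": -0.07,"az": 0,"jaw": 0}
    - {"ax": 0,"ay": 0,"dx": 0,"dy": 0,"dz": -0.034,"az": 0,"jaw": 0}
    - {"ax": 0,"ay": 0,"dx": 0,"dy": 0,"dz": 0,"az": 0,"jaw": 0}
    - {"ax": 0,"ay": 0,"dx": 0,"dy": 0,"dz": 0,"az": 0,"jaw": 0}

```text
time_s: 10.42
ee_pos: [460.4, 51.3, 46.5]
eef_rot: [0.11, 0.698, -0.11, 0.699]
wrist_force: [0.7, -0.7, -0.0]
grip_width: 0.001
```

Call:
send_rows:
  increments:
    - {"ax": 0,"ay": 0,"dx": 0.019,"dy": -0.0062,"dz": 0,"az": 0,"jaw": 0}
    - {"ax": 0,"ay": 0,"dx": 0.019,"dy": -0.0062,"dz": 0,"az": 0,"jaw": 0}
    - {"ax": 0,"ay": 0,"dx": 0.019,"dy": -0.0062,"dz": 0,"az": 0,"jaw": 0}
    - {"ax": 0,"ay": 0,"dx": 0.019,"dy": -0.0062,"dz": 0,"az": 0,"jaw": 0}
    - {"ax": 0,"ay": 0,"dx": 0.019,"dy": -0.0062,"dz": 0,"az": 0,"jaw": 0}
    - {"ax": 0,"ay": 0,"dx": 0.019,"dy": -0.0062,"dz": 0,"az": 0,"jaw": 0}
    - {"ax": 0,"ay": 0,"dx": 0.019,"dy": -0.0062,"dz": 0,"az": 0,"jaw": 0}
    - {"ax": 0,"ay": 0,"dx": 0.019,"dy": -0.0062,"dz": 0,"az": 0,"jaw": 0}

```text
time_s: 11.42
ee_pos: [536.6, 26.3, 45.8]
eef_rot: [0.11, 0.698, -0.11, 0.698]
wrist_force: [-0.7, -0.1, -0.4]
grip_width: -0.001
```

```bash
python3 look.py w5; python3 meas.py w5 | tail -3
```

```text
ledge_end [379.6 261.1] 0.8 [591.8  -2.3  37.5]
ledge_near [160.2 264.1] 0.88 [446.8  23.5   0.8]
ledge_near [476.7 263.1] 0.44 [625.9   7.5  80.5]
slot_home [477.  263.1] 0.72 [626.    7.5  80.5]
slot_mouth [396.1 259. ] 0.84 [600.7  -2.   40.9]
disc_centre [282.7 262.2] 0.78 [542.6  35.5  81.3]
[535.6  26.7  45.8] [ 0.1  0.7 -0.1  0.7] [-0.2 -0.8 -0.6] 11.775
tab in plate frame: top pts 1 z 46.192235431531685 x [71. 71. 71.] y [77.8 77.8 77.8]
cassette top x [ 5.3 54. ] y [49.  53.8] z 88.19177177175132
disc/rails x [-96.9 -12.5] y [-22.9  44. ]
```

View pics/w5.png

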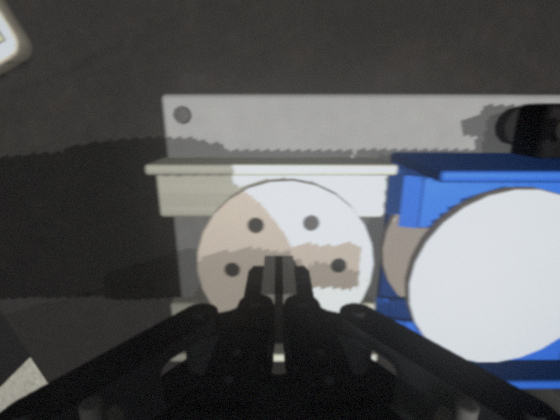

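Run:
```python
from h import *
import pickle
np.set_printoptions(precision=1,suppress=True)
info,d,out=pickle.load(open("w5.pkl","rb"))
print("tcp px",proj("wrist",[535.6,26.7,45.8],info))
for uv in [(271,258),(290,258),(271,275),(290,275),(265,290),(256,225),(311,223),(232,269),(338,265),(285,190),(210,250),(360,250),(350,215)]: print(uv,at_depth("wrist",uv,d,info))
c=[at_z("wrist",u,64,info) for u in [(256,225),(311,223),(232,269),(338,265)]];print(np.array(c),(c[2]+c[3])/2)
im,dt=eyes.capture("side");cv2.imwrite("pics/s5.png",cv2.resize(im[190:290,220:370],None,fx=5,fy=5,interpolation=cv2.INTER_CUBIC))
print(eyes.place_of("side","disc_centre")[:3])
```

```text
tcp px (np.float64(274.80339040977293), np.float64(251.06251243456282))
(271, 258) [537.5  37.2  77.2]
(290, 258) [545.9  34.8  77.8]
(271, 275) [537.8  37.   93.3]
(290, 275) [545.3  34.7  93.4]
(265, 290) [536.   37.9 105.4]
(256, 225) [534.   50.6  64.6]
(311, 223) [559.8  43.3  64.6]
(232, 269) [514.7  32.   64.8]
(338, 265) [566.5  17.8  65.3]
(285, 190) [552.7  63.   64.8]
(210, 250) [507.8  45.2  64.6]
(360, 250) [579.   22.2  64.9]
(350, 215) [578.8  41.5  64.7]
[[533.9  50.4  64. ]
 [559.8  43.1  64. ]
 [514.4  31.7  64. ]
 [566.5  17.1  64. ]] [540.5  24.4  64. ]
[{'uv': [221.2, 323.3], 'confidence': 0.93}, {'uv': [271.1, 230.6], 'confidence': 0.84}, {'uv': [308.0, 318.4], 'confidence': 0.62}]
```

View pics/s5.png

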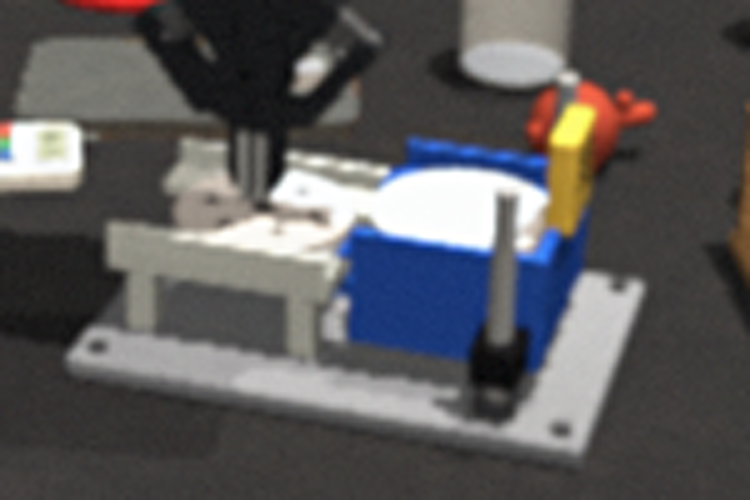

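The picture shows the fingertips ending at about z 70–75, above the disc, whose centre is unmoved at (540,24). The real tips therefore sit about 25–29 mm higher than the TCP reading. I'll back out and go lower: TCP 20 clears the 12 mm plate even if the reading is right.

Call:
send_rows:
  increments:
    - {"ax": 0,"ay": 0,"dx": -0.038,"dy": 0.0124,"dz": 0,"az": 0,"jaw": 0}
    - {"ax": 0,"ay": 0,"dx": -0.038,"dy": 0.0124,"dz": 0,"az": 0,"jaw": 0}
    - {"ax": 0,"ay": 0,"dx": -0.038,"dy": 0.0124,"dz": 0,"az": 0,"jaw": 0}
    - {"ax": 0,"ay": 0,"dx": -0.038,"dy": 0.0124,"dz": 0,"az": 0,"jaw": 0}
    - {"ax": 0,"ay": 0,"dx": 0,"dy": 0,"dz": -0.026,"az": 0,"jaw": 0}
    - {"ax": 0,"ay": 0,"dx": 0,"dy": 0,"dz": -0.026,"az": 0,"jaw": 0}
    - {"ax": 0,"ay": 0,"dx": 0,"dy": 0,"dz": 0,"az": 0,"jaw": 0}
    - {"ax": 0,"ay": 0,"dx": 0,"dy": 0,"dz": 0,"az": 0,"jaw": 0}

```text
time_s: 12.88
ee_pos: [460.3, 50.8, 19.6]
eef_rot: [0.11, 0.698, -0.111, 0.698]
wrist_force: [0.3, -0.0, 0.3]
grip_width: -0.004
```

Run:
```python
from h import *
im,d=eyes.capture("side");cv2.imwrite("pics/s6.png",cv2.resize(im[190:290,220:370],None,fx=5,fy=5,interpolation=cv2.INTER_CUBIC))
o=arm.get_obs();print(o["ee_pos"],o["wrist_force"])
p=o["ee_pos"]
for dz in (0,10,20,30): print(dz,(np.array(proj("side",p+[0,0,dz]))-[220,190])*5)
```

```text
[460.30454571  50.9178335   19.81642977] [0.38771028 0.26802473 0.09234188]
0 [109.75638729 255.95200386]
10 [109.4335187  238.78334007]
20 [109.10979381 221.49405622]
30 [108.78522483 204.08328053]
```

View pics/s6.png

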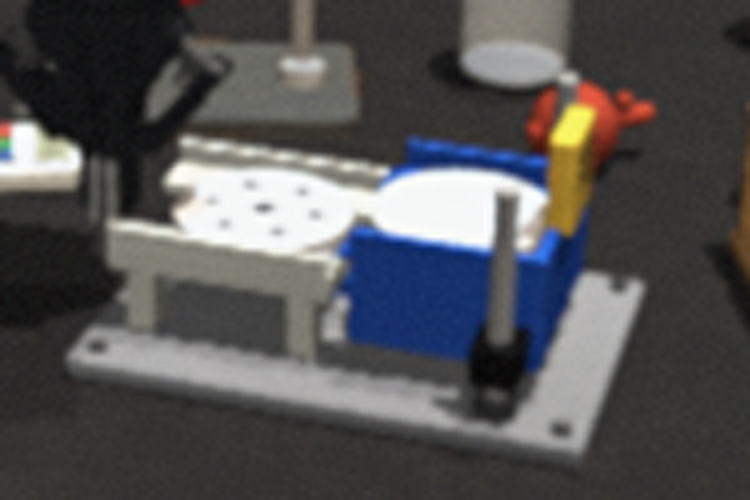

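The disc still lies flat, and the tip now shows at about z 38, well below the ledge top and clear of the plate. Pushing.

Call:
send_rows:
  increments:
    - {"ax": 0,"ay": 0,"dx": 0.019,"dy": -0.0062,"dz": 0,"az": 0,"jaw": 0}
    - {"ax": 0,"ay": 0,"dx": 0.019,"dy": -0.0062,"dz": 0,"az": 0,"jaw": 0}
    - {"ax": 0,"ay": 0,"dx": 0.01,"dy": -0.0031,"dz": 0,"az": 0,"jaw": 0}
    - {"ax": 0,"ay": 0,"dx": 0.01,"dy": -0.0031,"dz": 0,"az": 0,"jaw": 0}
    - {"ax": 0,"ay": 0,"dx": 0.01,"dy": -0.0031,"dz": 0,"az": 0,"jaw": 0}
    - {"ax": 0,"ay": 0,"dx": 0.01,"dy": -0.0031,"dz": 0,"az": 0,"jaw": 0}
    - {"ax": 0,"ay": 0,"dx": 0.01,"dy": -0.0031,"dz": 0,"az": 0,"jaw": 0}
    - {"ax": 0,"ay": 0,"dx": 0.01,"dy": -0.0031,"dz": 0,"az": 0,"jaw": 0}

```text
time_s: 13.92
ee_pos: [509.3, 35.7, 19.8]
eef_rot: [0.11, 0.698, -0.11, 0.698]
wrist_force: [-0.4, -0.3, 0.6]
grip_width: -0.002
```

```bash
python3 look.py w6; python3 meas.py w6 | tail -2
```

```text
ledge_near [209.6 290.1] 0.58 [456.4  14.9   0.9]
disc_centre [410.1 294.8] 0.57 [564.1  17.7  64.8]
[508.8  35.8  19.8] [ 0.1  0.7 -0.1  0.7] [-0.1 -0.1 -0.2] 14.275
cassette top x [-2.4 17.5] y [25.7 53.8] z 74.15326792808685
disc/rails x [-69.5   2.2] y [-27.1  44.2]
```

View pics/w6.png

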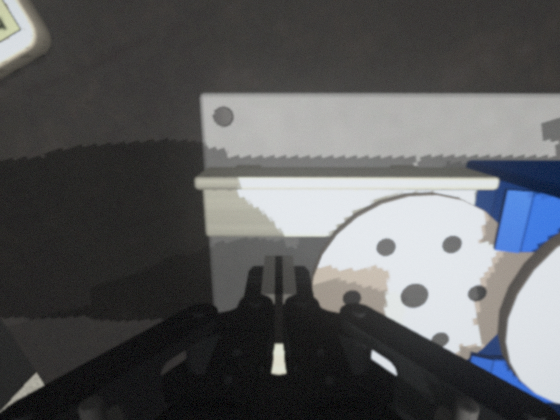

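The disc is being pushed flat and its centre now shows at (413,295). Continuing.

Call:
send_rows:
  increments:
    - {"ax": 0,"ay": 0,"dx": 0.0124,"dy": -0.004,"dz": 0,"az": 0,"jaw": 0}
    - {"ax": 0,"ay": 0,"dx": 0.0124,"dy": -0.004,"dz": 0,"az": 0,"jaw": 0}
    - {"ax": 0,"ay": 0,"dx": 0.0124,"dy": -0.004,"dz": 0,"az": 0,"jaw": 0}
    - {"ax": 0,"ay": 0,"dx": 0.0124,"dy": -0.004,"dz": 0,"az": 0,"jaw": 0}
    - {"ax": 0,"ay": 0,"dx": 0.0124,"dy": -0.004,"dz": 0,"az": 0,"jaw": 0}
    - {"ax": 0,"ay": 0,"dx": 0.0124,"dy": -0.004,"dz": 0,"az": 0,"jaw": 0}
    - {"ax": 0,"ay": 0,"dx": 0.0124,"dy": -0.004,"dz": 0,"az": 0,"jaw": 0}
    - {"ax": 0,"ay": 0,"dx": 0.0124,"dy": -0.004,"dz": 0,"az": 0,"jaw": 0}

```text
time_s: 15.28
ee_pos: [559.0, 19.7, 19.8]
eef_rot: [0.11, 0.698, -0.11, 0.698]
wrist_force: [-0.6, 0.2, -0.3]
grip_width: 0.004
```

Call:
send_rows:
  increments:
    - {"ax": 0,"ay": 0,"dx": 0.0095,"dy": -0.0031,"dz": 0,"az": 0,"jaw": 0}
    - {"ax": 0,"ay": 0,"dx": 0.0095,"dy": -0.0031,"dz": 0,"az": 0,"jaw": 0}
    - {"ax": 0,"ay": 0,"dx": 0.0095,"dy": -0.0031,"dz": 0,"az": 0,"jaw": 0}
    - {"ax": 0,"ay": 0,"dx": 0,"dy": 0,"dz": 0,"az": 0,"jaw": 0}

```text
time_s: 15.78
ee_pos: [573.2, 15.0, 19.8]
eef_rot: [0.11, 0.698, -0.11, 0.699]
wrist_force: [0.2, -0.1, -0.1]
grip_width: 0.0
```

Call:
send_rows:
  increments:
    - {"ax": 0,"ay": 0,"dx": 0.0038,"dy": -0.0012,"dz": 0,"az": 0,"jaw": 0}
    - {"ax": 0,"ay": 0,"dx": 0.0038,"dy": -0.0012,"dz": 0,"az": 0,"jaw": 0}
    - {"ax": 0,"ay": 0,"dx": 0.0038,"dy": -0.0012,"dz": 0,"az": 0,"jaw": 0}
    - {"ax": 0,"ay": 0,"dx": 0,"dy": 0,"dz": 0,"az": 0,"jaw": 0}

```text
time_s: 16.27
ee_pos: [578.7, 13.3, 19.8]
eef_rot: [0.11, 0.698, -0.11, 0.699]
wrist_force: [-0.2, 0.0, -0.9]
grip_width: 0.001
```

Call:
send_rows:
  increments:
    - {"ax": 0,"ay": 0,"dx": 0.0029,"dy": -0.0009,"dz": 0,"az": 0,"jaw": 0}
    - {"ax": 0,"ay": 0,"dx": 0,"dy": 0,"dz": 0,"az": 0,"jaw": 0}

```text
time_s: 16.52
ee_pos: [580.0, 12.9, 19.8]
eef_rot: [0.11, 0.698, -0.11, 0.698]
wrist_force: [-0.1, 0.1, -0.6]
grip_width: -0.002
```

Call:
send_rows:
  increments:
    - {"ax": 0,"ay": 0,"dx": 0.0029,"dy": -0.0009,"dz": 0,"az": 0,"jaw": 0}
    - {"ax": 0,"ay": 0,"dx": 0,"dy": 0,"dz": 0,"az": 0,"jaw": 0}

```text
time_s: 16.77
ee_pos: [580.1, 12.9, 19.5]
eef_rot: [0.11, 0.699, -0.11, 0.698]
wrist_force: [-7.3, 1.9, 4.7]
grip_width: -0.004
```

```bash
python3 look.py w7
python3 - <<'E'
import cv2
a=cv2.imread("pics/w7.png");cv2.imwrite("pics/w7c.png",a[120:,200:])
E
```

```text
slot_home [410.3 288.4] 0.93 [631.8   8.9  80.1]
slot_mouth [315.7 282.2] 0.61 [597.8  10.9  60.4]
disc_centre [372.9 238.5] 0.45 [622.9  32.9  80.4]
[580.1  12.9  19.5] [ 0.1  0.7 -0.1  0.7] [-6.3  2.2  3.5] 17.125
```

View pics/w7c.png

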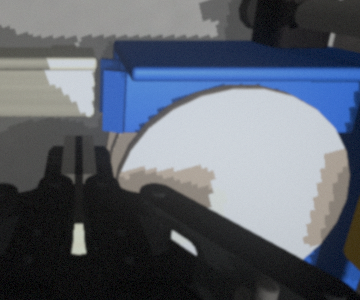

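There is a firm stop at 7.5 N, at the predicted place. I'll back off along the gap and rise to check.

Call:
send_rows:
  increments:
    - {"ax": 0,"ay": 0,"dx": -0.02,"dy": 0.0065,"dz": 0,"az": 0,"jaw": 0}
    - {"ax": 0,"ay": 0,"dx": -0.04,"dy": 0.013,"dz": 0,"az": 0,"jaw": 0}
    - {"ax": 0,"ay": 0,"dx": -0.06,"dy": 0.0195,"dz": 0,"az": 0,"jaw": 0}
    - {"ax": 0,"ay": 0,"dx": 0,"dy": 0,"dz": 0.1,"az": 0,"jaw": 0}
    - {"ax": 0,"ay": 0,"dx": 0,"dy": 0,"dz": 0.1,"az": 0,"jaw": 0}
    - {"ax": 0,"ay": 0,"dx": 0,"dy": 0,"dz": 0,"az": 0,"jaw": 0}
    - {"ax": 0,"ay": 0,"dx": 0,"dy": 0,"dz": 0,"az": 0,"jaw": 0}

```text
time_s: 18.0
ee_pos: [521.0, 32.4, 119.6]
eef_rot: [0.11, 0.698, -0.11, 0.699]
wrist_force: [0.7, -0.1, -0.2]
grip_width: 0.002
```

```bash
python3 look.py w8; python3 meas.py w8|tail -2
python3 - <<'E'
import cv2,numpy as np
a=cv2.imread("pics/w8.png");cv2.imwrite("pics/w8c.png",cv2.resize(a[100:300,280:560],None,fx=2.8,fy=2.8,interpolation=cv2.INTER_CUBIC))
E
```

```text
ledge_end [374.2 218. ] 0.6 [593.4   1.7  39.3]
ledge_near [219.2 219.7] 0.77 [465.7  31.4  10.6]
slot_home [442.7 220.1] 0.79 [629.1   2.9  80.3]
slot_mouth [384.8 217.9] 0.61 [596.7   8.1  60.4]
lift_grip [410.4 199.6] 0.25 [611.   23.8  80.5]
disc_centre [218.4 222. ] 0.57 [461.4  26.9   0.8]
disc_centre [370.  219.5] 0.33 [594.6  -9.4  12.8]
[521.2  31.7 119.3] [ 0.1  0.7 -0.1  0.7] [-0.8 -0.1  0.3] 18.35
cassette top x [ 6.5 98.6] y [20.2 53.7] z 87.82196521975644
disc/rails x [-47.7  -6.1] y [-49.6 -45.7]
```

View pics/w8c.png

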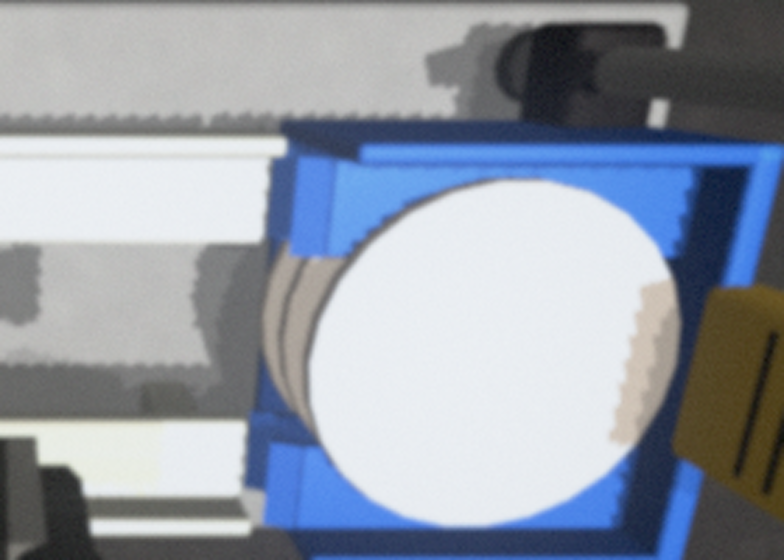

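Run:
```python
from h import *
import pickle
np.set_printoptions(precision=1,suppress=True)
info,d,out=pickle.load(open("w8.pkl","rb"))
K=np.array(info["mtx"],float);T=np.array(info["pose"],float)
vv,uu=np.mgrid[0:420,0:560];P=cv2.undistortPoints(np.stack([uu.ravel(),vv.ravel()],1).astype(np.float32)[:,None],K,np.array([info["k1"],0,0,0.]))[:,0]
X=(np.c_[P,np.ones(len(P))]*d.ravel()[:,None])@T[:3,:3].T+T[:3,3]
yaw=np.radians(-17.9);e=np.array([np.cos(yaw),np.sin(yaw)]);f=np.array([-e[1],e[0]])
p=X[:,:2]-[591.8,8];L=np.c_[p@e,p@f]
im=cv2.imread("pics/w8.png").reshape(-1,3).astype(int);grey=(im.max(1)-im.min(1)<60)
for name,lo,hi in [("low",36,45),("mid",54,66),("top",74,86)]:
    m=grey&(d.ravel()>0)&(X[:,2]>lo)&(X[:,2]<hi)&(L[:,0]>-4)&(L[:,0]<90)&(abs(L[:,1])<24)
    A=L[m];z=X[m][:,2]
    e_=[]
    for y in range(-18,24,4):
        k=abs(A[:,1]-y)<2
        if k.sum()>3: x=np.percentile(A[k][:,0],3); e_.append(x+45-np.sqrt(45**2-y*y)*0-(45-(45**2-y*y)**.5)*1 if 0 else x+(45**2-y*y)**.5)
    # slope of z (tilt)
    S=np.linalg.lstsq(np.c_[A,np.ones(len(A))],z,rcond=None)[0]
    print(name,m.sum(),"z",np.median(z),"centre x est",np.array(e_),"tilt deg",np.degrees(S[:2]))
```

```text
low 356 z 40.08817534127698 centre x est [47.  47.3 47.  47.4 47.5 47.3 47.4 47.3 47.1 47.3] tilt deg [ 9.9 -0.3]
mid 573 z 60.10221261754745 centre x est [47.1 46.9 47.1 47.3 47.  47.3 47.3 46.8 46.8 46.7 45.9] tilt deg [ 9.1 -0.6]
top 8259 z 80.36005854119875 centre x est [48.9 48.9 49.1 49.2 48.7 48.5 48.4 48.4 48.6 48.3 48.4] tilt deg [ 0.2 -0. ]
```

Run:
```python
from bench import job
print(job.finish_job())
```

```text
the job is handed in; nothing more can be done
None
```

I lowered the blue cassette about 25 mm by its yellow tab, then pushed the small white disc along the ledge into the middle slot. It came to a firm 7.5 N stop at the predicted place. I then backed the fingers out and up, clear of everything, and handed the job in at about 18 s with no verdict reported.

**Last checks (wrist camera):**
- **Cassette height:** its top edge is at about 88 mm, which puts the slot floor about 4 mm below the ledge.
- **Disc position along the slot:** the disc's centre is within about 0.3 mm of the fixed disc below and 1.6 mm of the one above.
- **Disc height:** the disc's top is at 60.1 mm, midway between those two discs (40.1 and 80.4 mm).
- **Disc tilt:** the fit was unreliable because only a thin strip of rim was visible. It gave 9.1° for the disc and 9.9° for the fixed disc below, so I read it as an edge effect; the matching heights fit a disc lying flat.
- **Not measured:** the disc's sideways position in the slot, and the bulb, beaker and timer after the move. The arm did not go near those three.

**What disagreed:** the first push, at TCP height 46 mm, passed over the disc without moving it. The real fingertips appeared to sit about 20–30 mm above the reported TCP. I repeated the push at a reported 20 mm, and it worked.

I viewed 13 pictures, three over the budget of 10.

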